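Find the worn lid hinge on the coin cases

ROBOT

A 6-joint arm with a two-finger parallel gripper is mounted at the origin on the work surface. World frame = base frame: x ahead of the robot, y to its left, z up, the work surface at z = 0. Lengths are in m, angles in rad, forces in N, time in s.
With the tool pointing down it reaches from about 0.35 to 0.95 m from the base axis. Payload 17.4 kg.
Tool frame: the origin (TCP) lies at the very end of the fingers, on their centre line; the grasp point (between the pads) lies 19 mm behind it (env.hold_point_z is the distance from the TCP to the grasp point, in m); x points along the fingers, z is the direction in which the jaws open and shut, and the axes are right-handed (so a half turn about x gives the same grasp; the last joint's range is limited). The gripper opens to 93 mm and grips with 3 to 60 N. Pads are 15 mm wide; open, the fingers measure 128 mm over their backs; the gripper's body (75 mm by 188 mm) begins 65 mm behind the grasp point.
Start: joints at [-0.038, 0.116, 1.442, -0, 1.584, -0.038], TCP at [0.675, -0, 0.219] pointing down, gripper open.
Joint ranges: [-2.83, 2.83], [-0.83, 2.19], [0.07, 2.5], [-1.14, 4.28], [0.01, 3], [-2.97, 2.97]. Speed limits (rad/s): [1.89, 1.89, 2.22, 3.14, 3.14, 3.14].

INTERFACE

Orientations are given as a unit quaternion [w, x, y, z].
In Python, from station import telemetry, viewer, workorder, env gives the robot as it stands. The module is installed in compiled form; this text tells all that it offers.
- The arm moves only by the tool jog_arm, never from a script. Its argument "moves" is one flat list of numbers, 4 for each row, row after row: the shift along the tool's x, y, z in mm, then the turn about the tool's x in rad. In form: [x, y, z, yaw, x, y, z, yaw, ...]. A call has exactly 8 rows; each row shifts and turns the commanded pose from where the row before left it, along the tool's axes as they then stand; what a row does not reach is not made up. A row lasts 1/10 s, in which the tool goes at most 50 mm and 8.59 degrees, less where a joint would pass 70% of its speed; a pose out of reach is approached as far as the arm can. A call is refused whole if a number of a shift passes 50 or a number of a turn 0.15, either way. A call with a gripper value outside its range is refused whole. "claw" is the finger opening in mm, from 0 to 93, set as the call begins (left out, the last holds). The fingers move at their own pace and stop on an object; the grip force is fixed at half the most. Time passes only in rows, so rows that do not move let the fingers close, or fill a call up. It gives the time, the measured TCP pose, the force and the opening at its end, in the units of the state.
- telemetry.sense(): the state, without advancing time (a new reading comes with each control period).
- viewer.camera(name): name is "scene" or "side" or "wrist"; returns the picture (400x640x3 uint8, red, green, blue); there is no depth.
- viewer.camera_params(name): a dict with "vfov" (degrees; the focal length in pixels is half the picture's height over the tangent of half this angle, whatever the lens; pixels are square), "cx", "cy" (the principal point, pixels), "D" ([k1, k2, p1, p2, k3] as OpenCV has them; the pictures are not rectified), "R" (3x3) and "t" (3): a world point X has camera coordinates R X + t. Camera axes: x right, y down, z forward; pixel columns grow to the right and rows downward; lengths in m; the calibration is good to about 2 mm. A picture is of the moment at which its call begins: read the wrist's pose just before it. camera_params takes no time and is no camera call; for the wrist camera it gives the pose at the moment of the call.
- workorder.finish_job(): hands the job in, once; it reports no verdict.
The state is a dict: "time_s": time; "q": joint angles; "joint_velocities": joint speeds; "joint_efforts": joint torques, N m; "ee_pos": TCP position; "tcp_rot": TCP orientation; "ft_force": force on the tool from outside, world axes, zero at the start; "wrist_torque": the same for the moment, N m; "gripper_width": finger opening in m.
Only numpy, scipy, OpenCV 4.12 (cv2) and the standard library are available. Lean on these libraries where they do the work, as an engineer would, in place of code of your own. Each camera call takes 0.05 s, during which the arm holds its last target.

TASK

One of the two coin cases has a worn lid hinge. Find out which by lifting a lid about half-way (some 45 degrees) by its brass tab and letting go, and leave the lid that holds its angle standing like that; only then press the front edge of the other lid down until its seal has bottomed firmly, hold it there for a moment with about 14 N (never over 20 N), and let go. Do not disturb the jar, balance, loupe or medal.

Things in the scene. Friction and masses are not known exactly. Their poses are not given: they have to be found in the camera images.
- tab_p (a point): centre of the brass thumb tab of coin case p: an upright disc, 26 mm across and 10 mm thick (thick along the hinge line), standing 22 mm out from the middle of the lid's front edge, on a neck 8 mm wide; free space on both sides of it. It can be pinched across its 10 mm from above and lets the lid turn between the pads. It rides on the lid, 172 mm from the hinge line; axes as the lid's
- hinge_p (a point): middle of the hinge line of case p, at the back edge of the lid, 61 mm above the shelf; its x axis is level and points from the lid's front to the hinge, its y axis runs along the hinge, z is up. The wooden case (fixed to the shelf) is 150 mm deep (from the hinge line towards the tab) and 130 mm wide, its rim is 55 mm high. Lid: flat board, 150 x 130 x 10 mm, hinge line at its mid-thickness, mass 0.25 to 0.37 kg
- lid_p (a joint): opening angle of the lid of case p, rad: 0 is level, grows as the front rises, hinge stop at 1.5. The hinge is damped (0.5 N m s/rad): a lid on a good hinge (friction about 0.4 N m) stays at any angle it is left at, a lid on the worn hinge sinks slowly, reaching the seal in about 1 to 3 s. Both look the same and either may stand on the left. At first the lid is ajar, resting on or just above its seal (0.02 to 0.14)
- seal_p: black seal bar in the front rim of case p, under the lid's front, 144 mm from the hinge line, 90 mm long; origin: middle of its top. It yields to about 6 N (the lid's weight is not enough), stays down, and bottoms after 3 to 11 mm on a stop (about 15 N per mm): the lid is then home. Where the stop lies differs and cannot be seen, only felt. The seal must bear 9 to 20 N for 0.3 s to bed
- case_p: the wooden case p with its lid and seal; origin under its centre, on the shelf, 75 mm before the hinge line; axes as the hinge point's. Lid angle when home: 0 to 0.056. 14 N pressed near the lid's front edge loads the seal with about 14 N; pressed farther back it gives less
- tab_q (a point): centre of the brass thumb tab of coin case q: an upright disc, 26 mm across and 10 mm thick (thick along the hinge line), standing 22 mm out from the middle of the lid's front edge, on a neck 8 mm wide; free space on both sides of it. It can be pinched across its 10 mm from above and lets the lid turn between the pads. It rides on the lid, 172 mm from the hinge line; axes as the lid's
- hinge_q (a point): middle of the hinge line of case q, at the back edge of the lid, 61 mm above the shelf; its x axis is level and points from the lid's front to the hinge, its y axis runs along the hinge, z is up. The wooden case (fixed to the shelf) is 150 mm deep (from the hinge line towards the tab) and 130 mm wide, its rim is 55 mm high. Lid: flat board, 150 x 130 x 10 mm, hinge line at its mid-thickness, mass 0.25 to 0.37 kg
- lid_q (a joint): opening angle of the lid of case q, rad: 0 is level, grows as the front rises, hinge stop at 1.5. The hinge is damped (0.5 N m s/rad): a lid on a good hinge (friction about 0.4 N m) stays at any angle it is left at, a lid on the worn hinge sinks slowly, reaching the seal in about 1 to 3 s. Both look the same and either may stand on the left. At first the lid is ajar, resting on or just above its seal (0.02 to 0.14)
- seal_q: black seal bar in the front rim of case q, under the lid's front, 144 mm from the hinge line, 90 mm long; origin: middle of its top. It yields to about 6 N (the lid's weight is not enough), stays down, and bottoms after 3 to 11 mm on a stop (about 15 N per mm): the lid is then home. Where the stop lies differs and cannot be seen, only felt. The seal must bear 9 to 20 N for 0.3 s to bed
- case_q: the wooden case q with its lid and seal; origin under its centre, on the shelf, 75 mm before the hinge line; axes as the hinge point's. Lid angle when home: 0 to 0.056. 14 N pressed near the lid's front edge loads the seal with about 14 N; pressed farther back it gives less
- jar_mid (a point): bystander: centre of a frosted glass coin jar with brass cap, 68 mm across, 82 mm high, loose
- balance_mid (a point): bystander: centre of a brass coin balance pan on a wooden foot, 84 mm across, 71 mm high, loose
- loupe_mid (a point): bystander: centre of a black resin loupe, 38 mm across, 42 mm high, loose
- medal_mid (a point): bystander: centre of a copper medal in a clear square holder, 60 x 60 x 10 mm, lying flat, loose
Mind the look-alikes: they are no part of the job. Leave any turquoise or white look-alike of the case_q alone.

How it is judged:
By the outcome, as a careful person would: the job done as asked, in the order asked, and still so for the second after the job is handed in, with the robot touching nothing.
It also fails if it takes over 72 s, if anything falls off the work surface, if the arm or the gripper's body presses on something with over 40 N, if the wrist force passes 120 N, or if a joint passes its speed limit or range.

## Working session

There is one attempt and no reset: what is moved stays moved. The work goes in short steps, Python scripts to look and compute and a tool call to move; the robot and the scene stay as the last step left them, time stands still between calls to the robot, and variables do not carry over. Pictures are saved under pics/ and viewed, and the job is handed in when it is done.

Besides the shell and the picture viewer there is one more tool, called after "Request:" by a JSON object that holds its "op" and its "data", one argument or row to a line. jog_arm: Moves the arm, as the interface text tells. Its arguments: {"type":"object","properties":{"moves":{"type":"array"},"claw":{"type":"number"}},"required":["moves"]}

```bash
mkdir -p pics; python3 - <<'E'
from station import telemetry, viewer, workorder, env
import cv2,numpy as np
s=telemetry.sense();print(s)
for n in ["scene","side","wrist"]:
    p=viewer.camera_params(n);print(n,p)
    im=viewer.camera(n);cv2.imwrite(f"pics/{n}0.png",im[:,:,::-1])
E
```

```text
{'time_s': 0.0, 'q': array([-3.78213727e-02,  1.16459512e-01,  1.44228028e+00, -1.46109521e-05,
        1.58398194e+00, -3.77557473e-02]), 'joint_velocities': array([-1.71789426e-03,  6.14950783e-04, -1.55107860e-05,  5.75705792e-04,
        8.48204924e-04, -4.04548975e-04]), 'joint_efforts': array([-2.39607485e-03, -7.21266031e+01, -6.22611737e+01,  7.77577632e-02,
        2.38535833e-02, -2.17692599e-05]), 'ee_pos': array([ 6.74792231e-01, -1.99159212e-05,  2.17913704e-01]), 'tcp_rot': array([ 7.06707567e-01,  3.31868735e-05,  7.07505769e-01, -1.33476613e-05]), 'ft_force': array([0.12376565, 0.60422686, 0.44657811]), 'wrist_torque': array([-0.05567174, -0.00669308, -0.00087717]), 'gripper_width': 0.0932050835565292}
scene {'vfov': 56.60397226871, 'cx': 314.7732009701453, 'cy': 199.48447097546693, 'D': array([-0.00702801,  0.        ,  0.        ,  0.        ,  0.        ]), 'R': array([[-0.71303077,  0.70102738, -0.01215498],
       [ 0.47639083,  0.47168242, -0.74200234],
       [-0.51443067, -0.53486102, -0.67028709]]), 't': array([ 0.48678744, -0.19970765,  1.42633237])}
side {'vfov': 53.823636422132225, 'cx': 323.49349618905904, 'cy': 194.5721343253366, 'D': array([0.03164289, 0.        , 0.        , 0.        , 0.        ]), 'R': array([[ 0.7954681 , -0.60579243,  0.01568537],
       [-0.40036229, -0.54479514, -0.73682311],
       [ 0.45490718,  0.57983945, -0.67590359]]), 't': array([-0.54891096,  0.26438548,  1.03358081])}
wrist {'vfov': 71.41287043960193, 'cx': 315.5038979664983, 'cy': 198.99897513967724, 'D': array([-0.02407123,  0.        ,  0.        ,  0.        ,  0.        ]), 'R': array([[ 9.99999178e-01, -2.07220600e-04, -1.26550709e-03],
       [ 1.31624168e-04, -9.65059002e-01,  2.62032641e-01],
       [-1.27558757e-03, -2.62032592e-01, -9.65058181e-01]]), 't': array([-0.67426305, -0.03133726,  0.39034534])}
```

View pics/scene0.png

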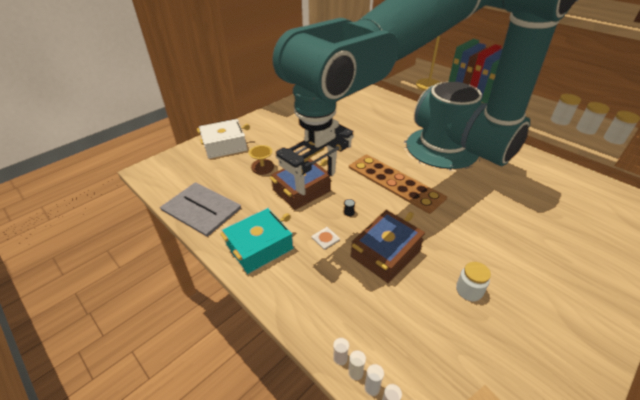

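View pics/side0.png

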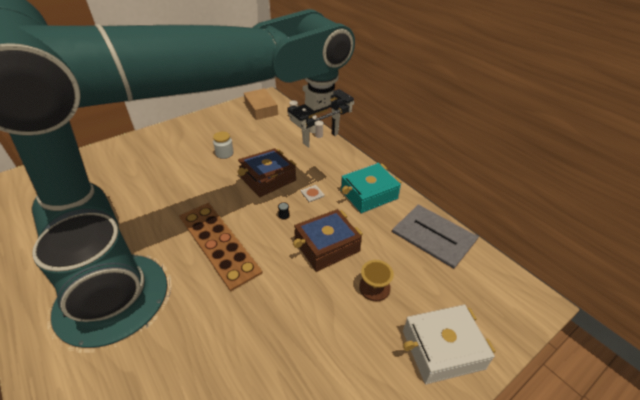

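View pics/wrist0.png

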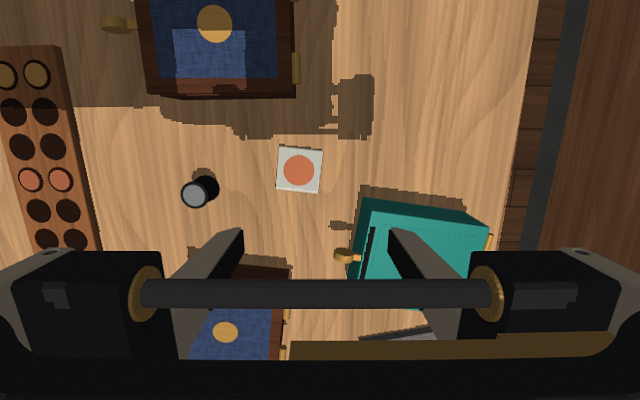

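```bash
python3 - <<'E'
import cv2,numpy as np
a=cv2.imread("pics/side0.png");b=cv2.imread("pics/scene0.png")
A=cv2.resize(a[130:280,220:420],None,fx=4,fy=4,interpolation=2)
cv2.imwrite("pics/c1.png",A)
B=cv2.resize(b[130:290,260:460],None,fx=3.7,fy=3.7,interpolation=2)
cv2.imwrite("pics/c2.png",B)
E
```

```text
(no output)
```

View pics/c1.png

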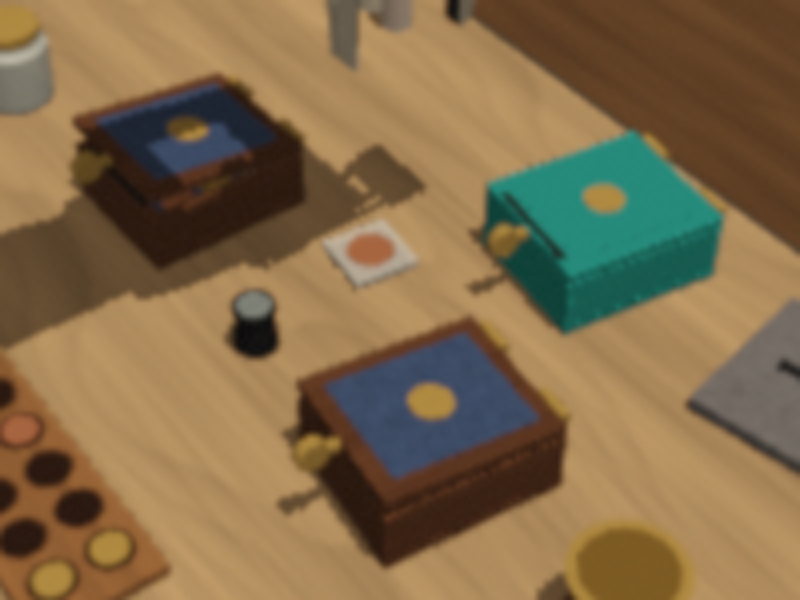

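View pics/c2.png

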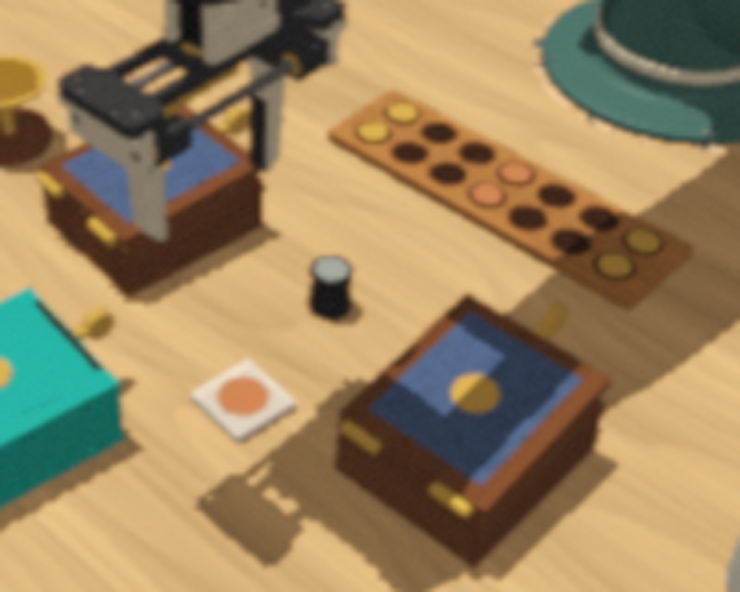

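```bash
cat > h.py <<'E'
from station import telemetry, viewer, workorder, env
import cv2,numpy as np
def ray(p,uv):
    f=200/np.tan(np.radians(p["vfov"])/2);K=np.array([[f,0,p["cx"]],[0,f,p["cy"]],[0,0,1]])
    u=cv2.undistortPoints(np.array([[uv]],float),K,p["D"])[0,0]
    d=p["R"].T@np.array([u[0],u[1],1]);return -p["R"].T@p["t"],d/np.linalg.norm(d)
def tri(obs):
    A=np.zeros((3,3));b=np.zeros(3);rs=[]
    for p,uv in obs:
        o,d=ray(p,uv);P=np.eye(3)-np.outer(d,d);A+=P;b+=P@o;rs.append((P,o))
    X=np.linalg.solve(A,b);return X,[np.linalg.norm(P@(X-o))*1e3 for P,o in rs]
def plane(p,uv,z):
    o,d=ray(p,uv);return o+d*(z-o[2])/d[2]
E
python3 - <<'E'
from h import *
np.set_printoptions(precision=4,suppress=True)
S,C,W=[viewer.camera_params(n) for n in("side","scene","wrist")]
s=lambda x,y:(S,(220+x/4-.4,130+y/4-.4)); c=lambda x,y:(C,(260+x/3.7-.4,130+y/3.7-.4)); w=lambda x,y:(W,(x,y))
for n,o in dict(tabL=[s(90,166),c(553,318),w(113,23)],tabR=[s(313,452),c(237,122)],medL=[s(188,128),c(474,392),w(214,24)],medR=[s(431,401),w(225,332)],
 hL1=[s(240,88),c(450,497)],hL2=[s(288,130),c(362,437)],hL2w=[s(288,130),c(362,437),w(297,67)],hR1=[s(497,335),c(101,231)],hR2=[s(557,404),c(50,184)],
 loupe=[s(254,300),c(331,269)],jar=[s(10,25),(C,(478,270))], bal=[s(628,560),(C,(261,155))],medal=[s(370,250),c(243,397),w(299,170)]).items():
    print(n,*tri(o))
E
```

```text
tabL [0.4775 0.1668 0.0824] [np.float64(2.7850255517327343), np.float64(1.0039924894389076), np.float64(1.8521553834706677)]
tabR [ 0.456  -0.1879  0.0708] [np.float64(0.7140315163638522), np.float64(0.714031516363821)]
medL [0.5734 0.1679 0.0756] [np.float64(0.2587765183832978), np.float64(0.30271877294859434), np.float64(0.39537410068882517)]
medR [ 0.5513 -0.1995  0.0707] [np.float64(0.6202836404274419), np.float64(0.6202836404275311)]
hL1 [0.65   0.2079 0.0603] [np.float64(0.0022556083930992234), np.float64(0.0022556083931677432)]
hL2 [0.651  0.1309 0.0606] [np.float64(0.9873623822043043), np.float64(0.9873623822043299)]
hL2w [0.6524 0.1312 0.0606] [np.float64(2.0860307162709266), np.float64(0.7811258735727858), np.float64(2.1679020966505553)]
hR1 [ 0.636  -0.1698  0.0623] [np.float64(0.2672958168516755), np.float64(0.2672958168519747)]
hR2 [ 0.6261 -0.2488  0.0621] [np.float64(0.6929527778507633), np.float64(0.6929527778509897)]
loupe [ 0.5201 -0.0143  0.0442] [np.float64(0.43095085938397093), np.float64(0.4309508593839757)]
jar [0.5177 0.3916 0.0809] [np.float64(3.3799951655652105), np.float64(3.37999516556527)]
bal [ 0.5714 -0.3809  0.0644] [np.float64(1.137446049682291), np.float64(1.1374460496824859)]
medal [0.6509 0.0111 0.0087] [np.float64(0.7878891198399597), np.float64(0.39356481652851616), np.float64(1.0490963963635125)]
```

Two blue/brown cases are at side px (267,171) and (327,237). The turquoise case at (370,187) and the white one at (448,342) are look-alikes. The crop confirms that only the brown cases with blue lids fit. I'll go to the left case's tab first.

Request:
{"op": "jog_arm", "data": {
  "moves": [0, 21, -25, 0, 0, 21, -25, 0, 0, 21, -25, 0, 0, 21, -25, 0, 0, 21, -25, 0, 0, 21, -25, 0, 0, 21, -25, 0, 0, 21, -25, 0],
  "claw": 45
}}

```text
time_s: 0.95
ee_pos: [0.4738, 0.1686, 0.2184]
tcp_rot: [0.707, 0.0, 0.707, -0.0]
ft_force: [0.2, 0.7, -0.3]
gripper_width: 0.0449
```

Request:
{"op": "jog_arm", "data": {
  "moves": [0, 0, 0, -0.14, 0, 0, 0, -0.14, 0, 0, 0, -0.14, 0, 0, 0, -0.14, 0, 0, 0, -0.14, 0, 0, 0, -0.14, 0, 0, 0, -0.14, 0, 0, 0, -0.14]
}}

```text
time_s: 1.75
ee_pos: [0.4749, 0.168, 0.2185]
tcp_rot: [0.598, -0.377, 0.598, 0.377]
ft_force: [0.1, 0.1, -0.4]
gripper_width: 0.0451
```

Request:
{"op": "jog_arm", "data": {
  "moves": [0, 0, 0, -0.14, 0, 0, 0, -0.14, 0, 0, 0, -0.14, 0, 0, 0, -0.04, 0, 0, 0, 0, 0, 0, 0, 0, 0, 0, 0, 0, 0, 0, 0, 0]
}}

```text
time_s: 2.55
ee_pos: [0.475, 0.168, 0.2186]
tcp_rot: [0.498, -0.502, 0.498, 0.502]
ft_force: [-0.0, -0.0, -0.2]
gripper_width: 0.0446
```

```bash
python3 - <<'E'
from h import *
s=telemetry.sense();print(s['time_s'],s['ee_pos'],s['tcp_rot'],s['q'],s['ft_force'])
for n in ["wrist"]:
    print(viewer.camera_params(n))
    im=viewer.camera(n);cv2.imwrite(f"pics/{n}1.png",im[:,:,::-1])
E
```

```text
2.55 [0.47500162 0.16800604 0.21863506] [ 0.49787298 -0.50210747  0.49787405  0.50212748] [ 2.89315779e-01 -2.62947854e-01  1.80013007e+00  2.41167989e-05
  1.60442534e+00 -1.28996767e+00] [-0.04665995 -0.03740626 -0.16025821]
{'vfov': 71.41287043960193, 'cx': 315.5038979664983, 'cy': 198.99897513967724, 'D': array([-0.02407123,  0.        ,  0.        ,  0.        ,  0.        ]), 'R': array([[-0.00823345,  0.99996521,  0.00133443],
       [ 0.9647385 ,  0.0075923 ,  0.26310069],
       [ 0.26308141,  0.0034536 , -0.96476746]]), 't': array([-0.16352042, -0.49012172,  0.26486081])}
```

View pics/wrist1.png

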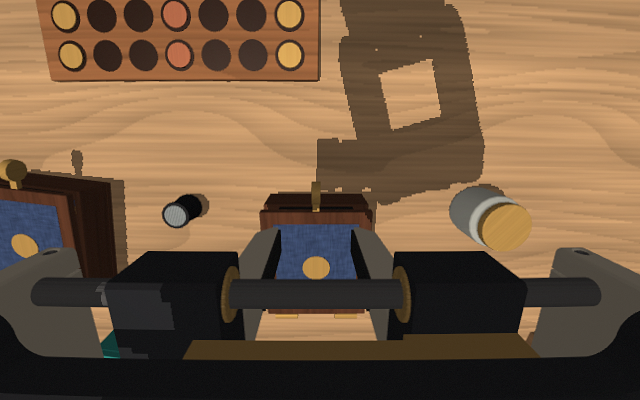

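```bash
python3 - <<'E'
from h import *
im=cv2.imread("pics/wrist1.png")
cv2.imwrite("pics/c3.png",cv2.resize(im[165:345,230:400],None,fx=3.3,fy=3.3,interpolation=2))
p=viewer.camera_params("wrist")
for uv in [(316,195),(316,267),(316,183),(316,210)]: print(plane(p,uv,.08))
a=cv2.imread("pics/side0.png")
cv2.imwrite("pics/c4.png",cv2.resize(a[145:200,225:300],None,fx=8,fy=8,interpolation=2))
E
```

```text
[0.48022064 0.1679374  0.08      ]
[0.57075089 0.16874279 0.08      ]
[0.46637417 0.16781439 0.08      ]
[0.49799042 0.16809534 0.08      ]
```

View pics/c3.png

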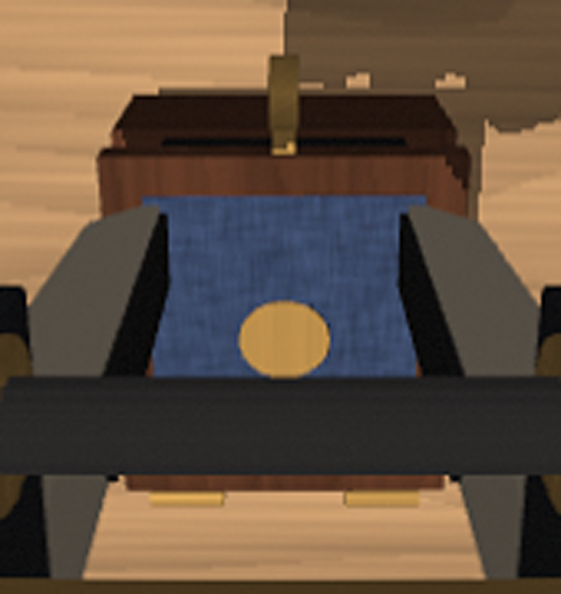

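View pics/c4.png

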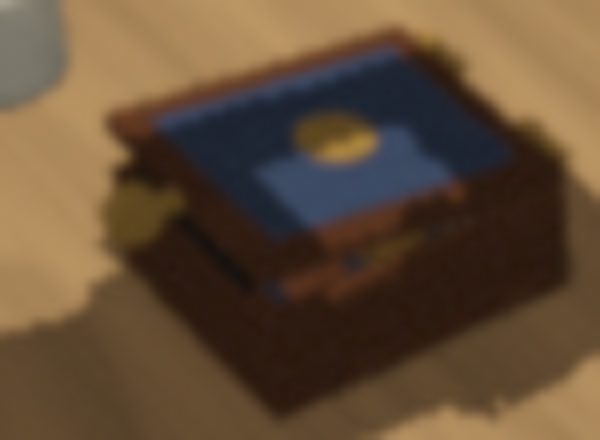

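Request:
{"op": "jog_arm", "data": {
  "moves": [20, -3, 0, 0, 25, 0, 0, 0, 30, 0, 0, 0, 30, 0, 0, 0, 25, 0, 0, 0, 15, 0, 0, 0, 7, 0, 0, 0, 0, 0, 0, 0]
}}

```text
time_s: 3.4
ee_pos: [0.478, 0.168, 0.0665]
tcp_rot: [0.498, -0.502, 0.498, 0.502]
ft_force: [0.2, 0.4, -0.1]
gripper_width: 0.0446
```

```bash
python3 - <<'E'
from h import *
s=telemetry.sense();print(s['time_s'],s['ee_pos'],s['tcp_rot'],s['ft_force'])
for n in ["wrist","side"]:
    im=viewer.camera(n);cv2.imwrite(f"pics/{n}2.png",im[:,:,::-1])
a=cv2.imread("pics/side2.png")[110:240,180:340]; b=cv2.imread("pics/wrist2.png")[130:330,200:440]
cv2.imwrite("pics/c5.png",np.hstack([cv2.resize(a,(420,380),interpolation=2),cv2.resize(b,(380,380))]))
E
```

```text
3.4 [0.4779524  0.1680155  0.06648394] [ 0.49754778 -0.5021605   0.49790058  0.50237043] [ 0.16973603  0.41735729 -0.13742793]
```

View pics/c5.png

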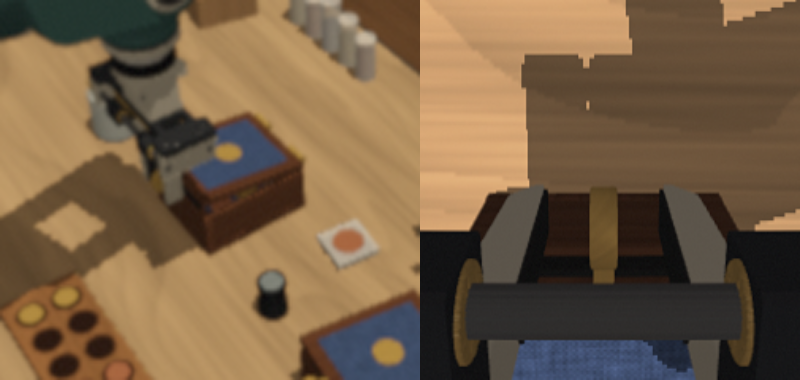

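Request:
{"op": "jog_arm", "data": {
  "moves": [0, 0, 0, 0, 0, 0, 0, 0, 0, 0, 0, 0, 0, 0, 0, 0, 0, 0, 0, 0, 0, 0, 0, 0, 0, 0, 0, 0, 0, 0, 0, 0],
  "claw": 4
}}

```text
time_s: 4.3
ee_pos: [0.478, 0.168, 0.0667]
tcp_rot: [0.498, -0.502, 0.498, 0.502]
ft_force: [-0.6, 0.1, 2.2]
gripper_width: 0.0099
```

```bash
python3 - <<'E'
import numpy as np
# arc from a0 to ~0.77 about hinge (0.650,z .061), relative tool moves (tool x=-z, tool y=-x)
a=np.linspace(0.12,0.78,25);R=172
d=np.c_[-np.diff(R*np.sin(a)),np.diff(R*np.cos(a))]
print(np.round(d,1).tolist()); 
E
```

```text
[[-4.7, -0.6], [-4.7, -0.8], [-4.6, -0.9], [-4.6, -1.0], [-4.6, -1.1], [-4.6, -1.3], [-4.5, -1.4], [-4.5, -1.5], [-4.4, -1.6], [-4.4, -1.8], [-4.3, -1.9], [-4.3, -2.0], [-4.2, -2.1], [-4.2, -2.2], [-4.1, -2.3], [-4.0, -2.5], [-4.0, -2.6], [-3.9, -2.7], [-3.8, -2.8], [-3.7, -2.9], [-3.7, -3.0], [-3.6, -3.1], [-3.5, -3.2], [-3.4, -3.3]]
```

Request:
{"op": "jog_arm", "data": {
  "moves": [-4.7, -0.6, 0, 0, -4.7, -0.8, 0, 0, -4.6, -0.9, 0, 0, -4.6, -1, 0, 0, -4.6, -1.1, 0, 0, -4.6, -1.3, 0, 0, -4.5, -1.4, 0, 0, -4.5, -1.5, 0, 0]
}}

```text
time_s: 5.1
ee_pos: [0.4867, 0.1681, 0.1038]
tcp_rot: [0.498, -0.502, 0.498, 0.502]
ft_force: [2.2, 0.8, -7.6]
gripper_width: 0.0098
```

Request:
{"op": "jog_arm", "data": {
  "moves": [-4.4, -1.6, 0, 0, -4.4, -1.8, 0, 0, -4.3, -1.9, 0, 0, -4.3, -2, 0, 0, -4.2, -2.1, 0, 0, -4.2, -2.2, 0, 0, -4.1, -2.3, 0, 0, -4, -2.5, 0, 0]
}}

```text
time_s: 5.9
ee_pos: [0.5031, 0.1683, 0.1376]
tcp_rot: [0.498, -0.502, 0.498, 0.502]
ft_force: [0.3, 2.2, -8.2]
gripper_width: 0.0095
```

Request:
{"op": "jog_arm", "data": {
  "moves": [-4, -2.6, 0, 0, -3.9, -2.7, 0, 0, -3.8, -2.8, 0, 0, -3.7, -2.9, 0, 0, -3.7, -3, 0, 0, -3.6, -3.1, 0, 0, -3.5, -3.2, 0, 0, -3.4, -3.3, 0, 0]
}}

```text
time_s: 6.7
ee_pos: [0.5268, 0.1685, 0.1672]
tcp_rot: [0.498, -0.502, 0.498, 0.502]
ft_force: [-0.5, 2.1, -6.5]
gripper_width: 0.0097
```

```bash
python3 - <<'E'
from h import *
s=telemetry.sense();print(s['time_s'],s['ee_pos'],s['ft_force'],s['gripper_width'])
for n in ["side","scene"]:
    im=viewer.camera(n);cv2.imwrite(f"pics/{n}3.png",im[:,:,::-1])
a=cv2.imread("pics/side3.png")[90:240,180:340]; b=cv2.imread("pics/scene3.png")[150:300,320:480]
cv2.imwrite("pics/c6.png",np.hstack([cv2.resize(a,(400,380),interpolation=2),cv2.resize(b,(400,380))]))
E
```

```text
6.7 [0.52683146 0.16848885 0.16718936] [-0.50134218  2.06499472 -6.53519922] 0.009728111478144268
```

View pics/c6.png

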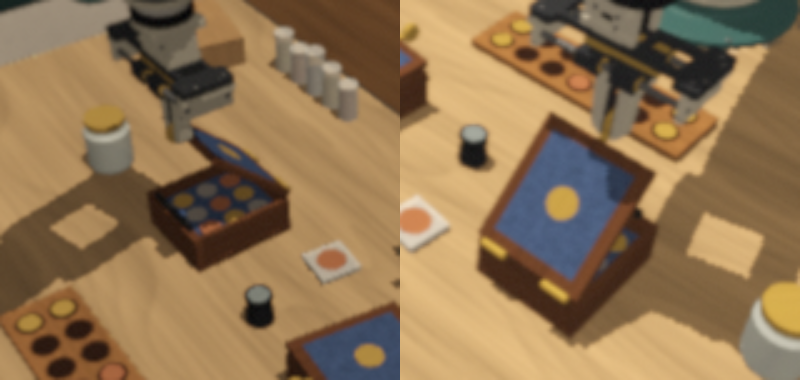

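Request:
{"op": "jog_arm", "data": {
  "moves": [0, 0, 0, 0, 0, 0, 0, 0, 0, 0, 0, 0, 0, 0, 0, 0, 0, 0, 0, 0, 0, 0, 0, 0, 0, 0, 0, 0, 0, 0, 0, 0],
  "claw": 45
}}

```text
time_s: 7.6
ee_pos: [0.5266, 0.1685, 0.1669]
tcp_rot: [-0.498, 0.502, -0.498, -0.502]
ft_force: [0.5, -0.4, 0.3]
gripper_width: 0.0448
```

```bash
python3 - <<'E'
from h import *
s=telemetry.sense();print(s['time_s'],s['ee_pos'],s['ft_force'],s['gripper_width'])
for n in ["side","scene"]:
    im=viewer.camera(n);cv2.imwrite(f"pics/{n}4.png",im[:,:,::-1])
a=cv2.imread("pics/side4.png")[90:240,180:340]; b=cv2.imread("pics/scene4.png")[150:300,320:480]
cv2.imwrite("pics/c7.png",np.hstack([cv2.resize(a,(400,380),interpolation=2),cv2.resize(b,(400,380))]))
E
```

```text
7.6 [0.52660871 0.1684687  0.16693132] [ 0.4606789  -0.37131164  0.34655753] 0.044828727967799756
```

View pics/c7.png

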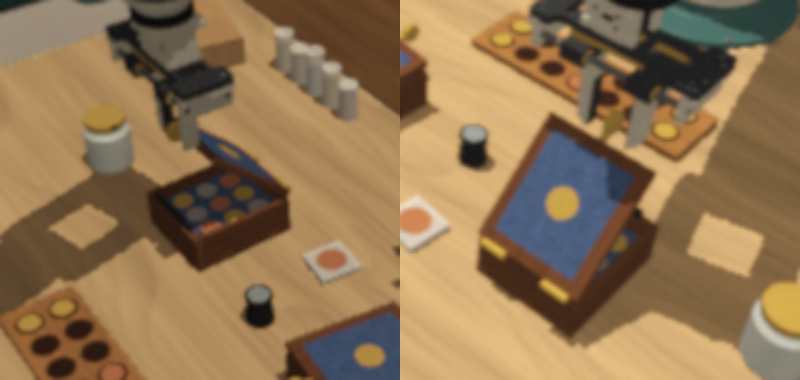

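Request:
{"op": "jog_arm", "data": {
  "moves": [-5, 0, 0, 0, -10, 0, 0, 0, -20, 0, 0, 0, -20, 0, 0, 0, -15, 0, 0, 0, -10, 0, 0, 0, 0, 0, 0, 0, 0, 0, 0, 0]
}}

```text
time_s: 8.5
ee_pos: [0.5265, 0.1684, 0.2464]
tcp_rot: [0.498, -0.502, 0.498, 0.502]
ft_force: [-0.1, -0.3, -0.5]
gripper_width: 0.045
```

Request:
{"op": "jog_arm", "data": {
  "moves": [0, 0, 0, 0, 0, 0, 0, 0, 0, 0, 0, 0, 0, 0, 0, 0, 0, 0, 0, 0, 0, 0, 0, 0, 0, 0, 0, 0, 0, 0, 0, 0]
}}

```text
time_s: 9.3
ee_pos: [0.5266, 0.1685, 0.2469]
tcp_rot: [0.498, -0.502, 0.498, 0.502]
ft_force: [0.6, 0.1, -0.3]
gripper_width: 0.045
```

```bash
python3 - <<'E'
from h import *
s=telemetry.sense();print(s['time_s'],s['ee_pos'],s['ft_force'],s['gripper_width'])
for n in ["side","scene"]:
    im=viewer.camera(n);cv2.imwrite(f"pics/{n}5.png",im[:,:,::-1])
a=cv2.imread("pics/side5.png")[90:240,180:340]; b=cv2.imread("pics/scene5.png")[150:300,320:480]
cv2.imwrite("pics/c8.png",np.hstack([cv2.resize(a,(400,380),interpolation=2),cv2.resize(b,(400,380))]))
E
```

```text
9.3 [0.52660772 0.16846814 0.24694636] [ 0.64958972  0.10146811 -0.31630564] 0.045000507720852255
```

View pics/c8.png

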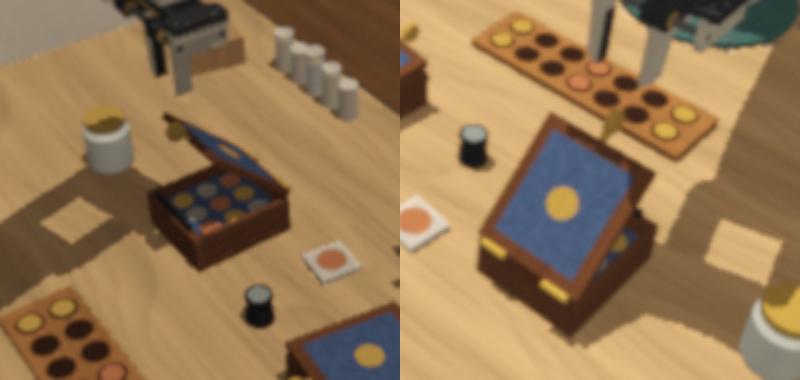

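Left lid holds: c8 is identical to c7, with the tab at scene px (565,199) and side px (251,142) 2.4 s after release. So the left hinge is good and the right one is worn. Next I go to the right case's front edge with the claw closed.

Request:
{"op": "jog_arm", "data": {
  "moves": [0, 5.2, -45, 0, 0, 5.2, -45, 0, 0, 5.2, -45, 0, 0, 5.2, -45, 0, 0, 5.2, -45, 0, 0, 5.2, -45, 0, 0, 5.2, -45, 0, 0, 5.2, -45, 0],
  "claw": 0
}}

```text
time_s: 10.2
ee_pos: [0.4877, -0.1937, 0.2472]
tcp_rot: [-0.498, 0.502, -0.498, -0.502]
ft_force: [-0.2, 1.2, 0.2]
gripper_width: 0.0004
```

Request:
{"op": "jog_arm", "data": {
  "moves": [0, 0, 0, 0.137, 10, 0, 0, 0, 20, 0, 0, 0, 25, 0, 0, 0, 20, 0, 0, 0, 10, 0, 0, 0, 0, 0, 0, 0, 0, 0, 0, 0]
}}

```text
time_s: 11.0
ee_pos: [0.4886, -0.1916, 0.1627]
tcp_rot: [0.531, -0.468, 0.53, 0.467]
ft_force: [0.0, -0.3, 0.1]
gripper_width: 0.0006
```

```bash
python3 - <<'E'
from h import *
s=telemetry.sense();print(s['time_s'],s['ee_pos'],s['tcp_rot'],s['ft_force'],s['gripper_width'],s['wrist_torque'])
S,C=[viewer.camera_params(n) for n in("side","scene")]
print(tri([(S,(180+178/2.5-.3,90+131/2.533-.3)),(C,(320+612/2.5-.3,150+125/2.533-.3))]))
for n in ["side","scene","wrist"]:
    im=viewer.camera(n);cv2.imwrite(f"pics/{n}6.png",im[:,:,::-1])
a=cv2.imread("pics/side6.png")[140:290,250:410]; b=cv2.imread("pics/wrist6.png")
cv2.imwrite("pics/c9.png",np.hstack([cv2.resize(a,(400,380),interpolation=2),cv2.resize(b,(400,380))]))
p=viewer.camera_params("wrist");print(p)
E
```

```text
11.0 [ 0.48862446 -0.19161024  0.16265687] [ 0.53061229 -0.46771571  0.53041578  0.46728119] [ 0.0080333  -0.34313274  0.05599918] 0.0005990343149854074 [ 0.04178519 -0.02890484 -0.01070236]
(array([0.49543986, 0.36222645, 0.20649788]), [np.float64(159.91450943881384), np.float64(159.91450943881392)])
{'vfov': 71.41287043960193, 'cx': 315.5038979664983, 'cy': 198.99897513967724, 'D': array([-0.02407123,  0.        ,  0.        ,  0.        ,  0.        ]), 'R': array([[ 1.27029774e-01,  9.91898521e-01,  8.71597670e-04],
       [ 9.56582638e-01, -1.22739259e-01,  2.64357203e-01],
       [ 2.62322498e-01, -3.27474807e-02, -9.64424445e-01]]), 't': array([ 0.1290417 , -0.50735861,  0.20218683])}
```

View pics/c9.png

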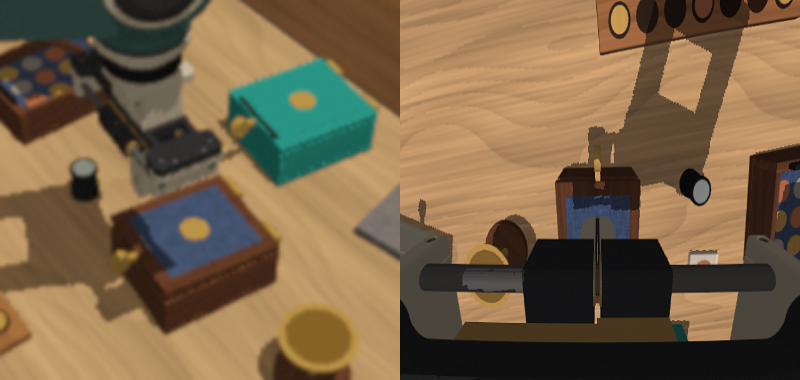

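View pics/wrist6.png

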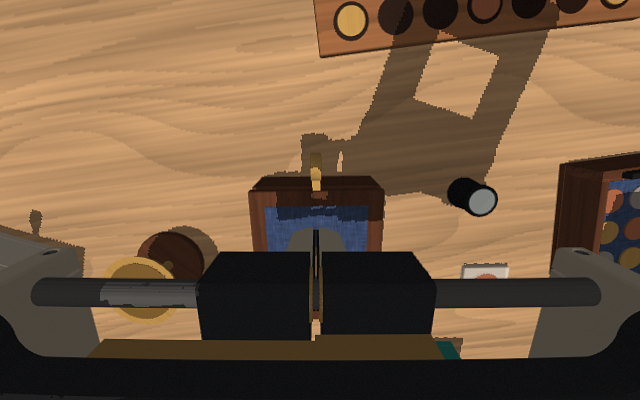

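```bash
python3 - <<'E'
from h import *
S,C,p=[viewer.camera_params(n) for n in("side","scene","wrist")]
X,r=tri([(S,(180+178/2.5-.3,90+131/2.533-.3)),(C,(320+212/2.5-.3,150+125/2.533-.3))]);print(X,r,np.degrees(np.arcsin((X[2]-.061)/.172)))
im=cv2.imread("pics/wrist6.png")
cv2.imwrite("pics/c10.png",cv2.resize(im[140:260,240:400],None,fx=5,fy=5,interpolation=2))
for v in (188,190,192,194): print(v,plane(p,(316,v),.074))
E
```

```text
[0.52556345 0.16909277 0.17709376] [np.float64(0.4112094857592786), np.float64(0.4112094857591729)] 42.45133519554354
188 [ 0.47468631 -0.19048231  0.074     ]
190 [ 0.47660325 -0.1907269   0.074     ]
192 [ 0.47852762 -0.19097243  0.074     ]
194 [ 0.48045949 -0.19121892  0.074     ]
```

View pics/c10.png

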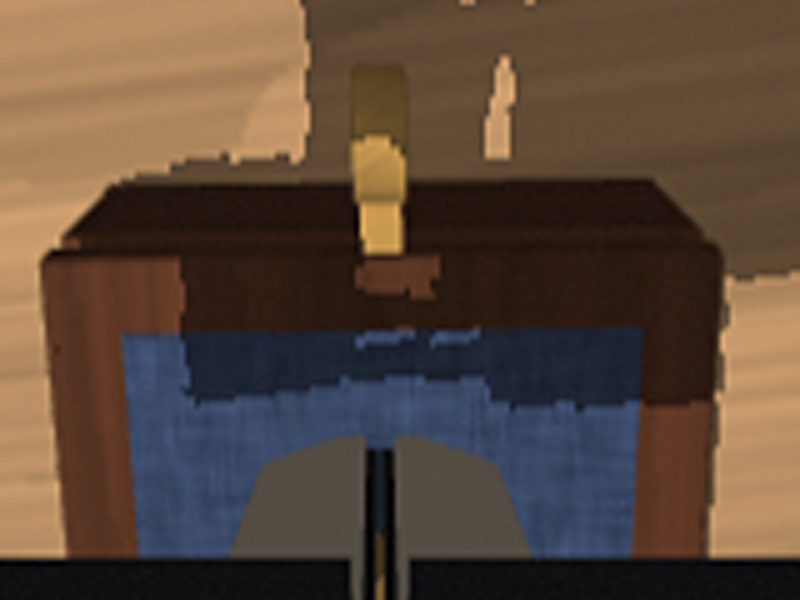

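Request:
{"op": "jog_arm", "data": {
  "moves": [10, 2, 0, 0, 15, 0, 0, 0, 20, 0, 0, 0, 17, 0, 0, 0, 12, 0, 0, 0, 6, 0, 0, 0, 2, 0, 0, 0, 0, 0, 0, 0]
}}

```text
time_s: 11.95
ee_pos: [0.4865, -0.1917, 0.0802]
tcp_rot: [0.531, -0.467, 0.531, 0.467]
ft_force: [-0.1, 0.8, 0.5]
gripper_width: 0.0008
```

Request:
{"op": "jog_arm", "data": {
  "moves": [0.5, 0, 0, 0, 0.5, 0, 0, 0, 0.5, 0, 0, 0, 0.5, 0, 0, 0, 0.5, 0, 0, 0, 0.5, 0, 0, 0, 0, 0, 0, 0, 0, 0, 0, 0]
}}

```text
time_s: 12.75
ee_pos: [0.4863, -0.1917, 0.0769]
tcp_rot: [0.531, -0.467, 0.531, 0.467]
ft_force: [0.2, -0.1, -0.6]
gripper_width: 0.0007
```

Request:
{"op": "jog_arm", "data": {
  "moves": [0.5, 0, 0, 0, 0.5, 0, 0, 0, 0.5, 0, 0, 0, 0.5, 0, 0, 0, 0, 0, 0, 0, 0, 0, 0, 0, 0, 0, 0, 0, 0, 0, 0, 0]
}}

```text
time_s: 13.55
ee_pos: [0.4863, -0.1917, 0.075]
tcp_rot: [0.531, -0.467, 0.531, 0.467]
ft_force: [-0.3, -0.5, 0.5]
gripper_width: 0.0002
```

Request:
{"op": "jog_arm", "data": {
  "moves": [0.5, 0, 0, 0, 0.5, 0, 0, 0, 0, 0, 0, 0, 0, 0, 0, 0, 0, 0, 0, 0, 0, 0, 0, 0, 0, 0, 0, 0, 0, 0, 0, 0]
}}

```text
time_s: 14.35
ee_pos: [0.4864, -0.1917, 0.074]
tcp_rot: [0.531, -0.467, 0.531, 0.467]
ft_force: [-0.6, 0.2, 3.9]
gripper_width: 0.0006
```

Request:
{"op": "jog_arm", "data": {
  "moves": [0.5, 0, 0, 0, 0.5, 0, 0, 0, 0, 0, 0, 0, 0, 0, 0, 0, 0, 0, 0, 0, 0, 0, 0, 0, 0, 0, 0, 0, 0, 0, 0, 0]
}}

```text
time_s: 15.15
ee_pos: [0.4863, -0.1916, 0.0729]
tcp_rot: [0.531, -0.467, 0.531, 0.467]
ft_force: [-1.3, -0.6, 3.6]
gripper_width: 0.0005
```

Request:
{"op": "jog_arm", "data": {
  "moves": [0.5, 0, 0, 0, 0.3, 0, 0, 0, 0, 0, 0, 0, 0, 0, 0, 0, 0, 0, 0, 0, 0, 0, 0, 0, 0, 0, 0, 0, 0, 0, 0, 0]
}}

```text
time_s: 15.95
ee_pos: [0.4863, -0.1916, 0.0721]
tcp_rot: [0.531, -0.467, 0.531, 0.467]
ft_force: [-2.9, -0.6, 3.6]
gripper_width: 0.0004
```

Request:
{"op": "jog_arm", "data": {
  "moves": [0.4, 0, 0, 0, 0.3, 0, 0, 0, 0, 0, 0, 0, 0, 0, 0, 0, 0, 0, 0, 0, 0, 0, 0, 0, 0, 0, 0, 0, 0, 0, 0, 0]
}}

```text
time_s: 16.75
ee_pos: [0.4863, -0.1916, 0.0714]
tcp_rot: [0.531, -0.467, 0.531, 0.467]
ft_force: [-1.8, 0.6, 3.9]
gripper_width: 0.0003
```

Request:
{"op": "jog_arm", "data": {
  "moves": [0.4, 0, 0, 0, 0.3, 0, 0, 0, 0, 0, 0, 0, 0, 0, 0, 0, 0, 0, 0, 0, 0, 0, 0, 0, 0, 0, 0, 0, 0, 0, 0, 0]
}}

```text
time_s: 17.55
ee_pos: [0.4863, -0.1916, 0.0707]
tcp_rot: [0.531, -0.467, 0.531, 0.467]
ft_force: [-1.7, -0.6, 3.4]
gripper_width: 0.0003
```

```bash
python3 - <<'E'
from h import *
s=telemetry.sense();print(s['time_s'],s['ee_pos'],s['ft_force'])
E
```

```text
17.55 [ 0.48632456 -0.19163461  0.07071805] [-1.74225232 -0.64145878  3.41248645]
```

Still on the yielding plateau. I'll continue in small steps and check the force after each one.

Request:
{"op": "jog_arm", "data": {
  "moves": [0.4, 0, 0, 0, 0.3, 0, 0, 0, 0, 0, 0, 0, 0, 0, 0, 0, 0, 0, 0, 0, 0, 0, 0, 0, 0, 0, 0, 0, 0, 0, 0, 0]
}}

```text
time_s: 18.35
ee_pos: [0.4863, -0.1916, 0.07]
tcp_rot: [0.531, -0.467, 0.531, 0.467]
ft_force: [-2.8, 1.0, 3.9]
gripper_width: 0.0007
```

Request:
{"op": "jog_arm", "data": {
  "moves": [0.4, 0, 0, 0, 0.3, 0, 0, 0, 0, 0, 0, 0, 0, 0, 0, 0, 0, 0, 0, 0, 0, 0, 0, 0, 0, 0, 0, 0, 0, 0, 0, 0]
}}

```text
time_s: 19.15
ee_pos: [0.4863, -0.1916, 0.0693]
tcp_rot: [0.531, -0.467, 0.531, 0.467]
ft_force: [-2.4, 1.0, 3.8]
gripper_width: 0.0002
```

Request:
{"op": "jog_arm", "data": {
  "moves": [0.4, 0, 0, 0, 0.3, 0, 0, 0, 0, 0, 0, 0, 0, 0, 0, 0, 0, 0, 0, 0, 0, 0, 0, 0, 0, 0, 0, 0, 0, 0, 0, 0]
}}

```text
time_s: 19.95
ee_pos: [0.4863, -0.1917, 0.0687]
tcp_rot: [0.531, -0.467, 0.531, 0.467]
ft_force: [-3.3, -0.1, 3.5]
gripper_width: 0.0002
```

Request:
{"op": "jog_arm", "data": {
  "moves": [0.4, 0, 0, 0, 0.3, 0, 0, 0, 0, 0, 0, 0, 0, 0, 0, 0, 0, 0, 0, 0, 0, 0, 0, 0, 0, 0, 0, 0, 0, 0, 0, 0]
}}

```text
time_s: 20.75
ee_pos: [0.4863, -0.1917, 0.0679]
tcp_rot: [0.531, -0.467, 0.531, 0.467]
ft_force: [-2.8, -0.4, 3.4]
gripper_width: 0.0004
```

Request:
{"op": "jog_arm", "data": {
  "moves": [0.4, 0, 0, 0, 0.3, 0, 0, 0, 0, 0, 0, 0, 0, 0, 0, 0, 0, 0, 0, 0, 0, 0, 0, 0, 0, 0, 0, 0, 0, 0, 0, 0]
}}

```text
time_s: 21.55
ee_pos: [0.4863, -0.1916, 0.0672]
tcp_rot: [0.531, -0.467, 0.531, 0.467]
ft_force: [-2.5, 0.1, 3.5]
gripper_width: 0.0003
```

Request:
{"op": "jog_arm", "data": {
  "moves": [0.4, 0, 0, 0, 0.2, 0, 0, 0, 0, 0, 0, 0, 0, 0, 0, 0, 0, 0, 0, 0, 0, 0, 0, 0, 0, 0, 0, 0, 0, 0, 0, 0]
}}

```text
time_s: 22.35
ee_pos: [0.4864, -0.1917, 0.0669]
tcp_rot: [0.531, -0.467, 0.531, 0.467]
ft_force: [-3.8, 0.7, 6.6]
gripper_width: 0.0003
```

Request:
{"op": "jog_arm", "data": {
  "moves": [0.3, 0, 0, 0, 0, 0, 0, 0, 0, 0, 0, 0, 0, 0, 0, 0, 0, 0, 0, 0, 0, 0, 0, 0, 0, 0, 0, 0, 0, 0, 0, 0]
}}

```text
time_s: 23.15
ee_pos: [0.4864, -0.1917, 0.0668]
tcp_rot: [0.531, -0.467, 0.531, 0.467]
ft_force: [-6.0, 1.3, 8.5]
gripper_width: 0.0003
```

Request:
{"op": "jog_arm", "data": {
  "moves": [0.3, 0, 0, 0, 0.2, 0, 0, 0, 0, 0, 0, 0, 0, 0, 0, 0, 0, 0, 0, 0, 0, 0, 0, 0, 0, 0, 0, 0, 0, 0, 0, 0]
}}

```text
time_s: 23.95
ee_pos: [0.4864, -0.1917, 0.0665]
tcp_rot: [0.531, -0.467, 0.531, 0.467]
ft_force: [-6.9, 1.7, 11.9]
gripper_width: 0.0008
```

Request:
{"op": "jog_arm", "data": {
  "moves": [0.3, 0, 0, 0, 0, 0, 0, 0, 0, 0, 0, 0, 0, 0, 0, 0, 0, 0, 0, 0, 0, 0, 0, 0, 0, 0, 0, 0, 0, 0, 0, 0]
}}

```text
time_s: 24.75
ee_pos: [0.4864, -0.1917, 0.0664]
tcp_rot: [0.531, -0.467, 0.531, 0.467]
ft_force: [-8.0, 1.7, 13.2]
gripper_width: 0.0007
```

Request:
{"op": "jog_arm", "data": {
  "moves": [0, 0, 0, 0, 0, 0, 0, 0, 0, 0, 0, 0, 0, 0, 0, 0, 0, 0, 0, 0, 0, 0, 0, 0, 0, 0, 0, 0, 0, 0, 0, 0]
}}

```text
time_s: 25.55
ee_pos: [0.4864, -0.1917, 0.0664]
tcp_rot: [0.531, -0.467, 0.531, 0.467]
ft_force: [-8.4, 2.8, 14.7]
gripper_width: 0.0005
```

Bottomed: the force rose about 8 N over 0.5 mm, matching 15 N/mm, and I held about 14 N for over 0.8 s. Lifting off.

Request:
{"op": "jog_arm", "data": {
  "moves": [-1, 0, 0, 0, -2, 0, 0, 0, -5, 0, 0, 0, -15, 0, 0, 0, -25, 0, 0, 0, -30, 0, 0, 0, -30, 0, 0, 0, -20, 0, 0, 0]
}}

```text
time_s: 26.35
ee_pos: [0.4867, -0.1918, 0.1971]
tcp_rot: [0.531, -0.468, 0.53, 0.466]
ft_force: [0.2, 0.1, -0.4]
gripper_width: 0.0004
```

Request:
{"op": "jog_arm", "data": {
  "moves": [0, 0, 0, 0, 0, 0, 0, 0, 0, 0, 0, 0, 0, 0, 0, 0, 0, 0, 0, 0, 0, 0, 0, 0, 0, 0, 0, 0, 0, 0, 0, 0]
}}

```text
time_s: 27.15
ee_pos: [0.4863, -0.1916, 0.1935]
tcp_rot: [0.531, -0.467, 0.531, 0.467]
ft_force: [0.2, 0.1, 0.3]
gripper_width: 0.0005
```

```bash
python3 - <<'E'
from h import *
s=telemetry.sense();print(s['time_s'],s['ee_pos'],s['ft_force'])
for n in ["side","scene"]:
    im=viewer.camera(n);cv2.imwrite(f"pics/{n}7.png",im[:,:,::-1])
a=cv2.imread("pics/side7.png")[90:290,180:400]; b=cv2.imread("pics/scene7.png")[120:320,250:510]
cv2.imwrite("pics/c11.png",np.hstack([cv2.resize(a,(400,380),interpolation=2),cv2.resize(b,(400,380))]))
E
```

```text
27.15 [ 0.4863319  -0.19163615  0.19348881] [0.18973448 0.13471816 0.31381235]
```

View pics/c11.png

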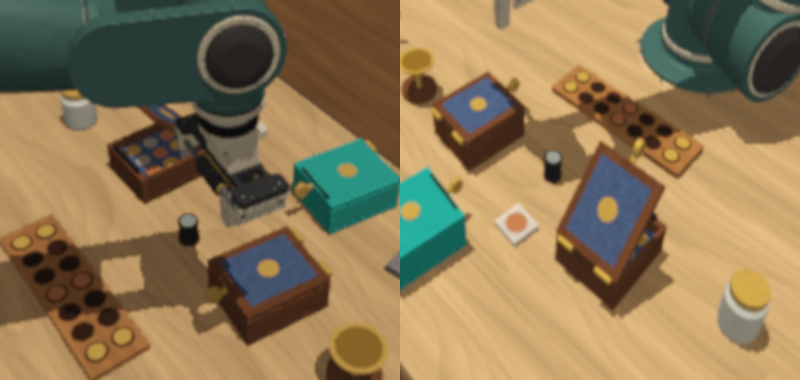

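The last picture shows the left lid still standing, with its tab at scene px (405,199), and the right lid flat with its tab at side px (299,245). The jar, loupe, medal and balance have not moved, so I'm handing in.

```bash
python3 -c "
from station import workorder
print(workorder.finish_job())"
```

```text
the job is handed in; nothing more can be done
None
```

The job is done and handed in at about 27 s, but I did not lift-test the right-hand lid. I take it as the worn one because only one of the two is worn.

- **Left case (good hinge):** I lifted this lid by its tab to about 42–44° and let go. It did not move for the 2.4 s I watched, and it was still standing in the last picture, so I left it like that.
- **Right case (worn hinge, by elimination):** I then pressed its front edge down with closed fingers.
    - **Seal travel:** the seal yielded at about 3.5 N at the tool over roughly 7 mm. That is less than the stated 6 N, and I put the difference down to the lid's own weight. It then bottomed at about 15 N per mm.
    - **Hold:** I held it for over 0.8 s, with readings of 13.2 and 14.7 N at the tool. A sideways force of up to about 8 N showed while pressing and was gone after lift-off.

**Last checks:** the right lid was flat with the gripper clear of everything. The jar, balance, loupe, medal and look-alikes appeared unmoved. No check failed, though I judged the final positions by eye and did not measure them again.

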